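Stamp the brass tag in the blue bench press and ease its sprung arm back up

TASK

A brass object tag lies ready in the blue-armed tag press. Push the blue arm's round palm pad all the way down, keep it down for about a second to mark the tag, then let the spring-loaded arm rise slowly back to the top under your hand over two or three seconds, without ever letting it snap up. Leave the tag lying where it is and do not press the orange press.

Things in the scene. Friction and masses are not known exactly. Their poses are not given: they have to be found in the camera images.
- blue_press_arm (a joint): Angle (rad) of the blue arm of the blue tag press: 0 = fully up (rest), 0.36 = fully down (stop). A spring drives it up: the push needed at the pad grows from about 6 to 11 N on the way down; nothing latches, let go it snaps up. Fixed stapler-like press: dark base 270x110x22 mm, two grey hinge cheeks 137 mm tall at the far end, blue bar 30 mm wide running 200 mm from hinge to pad.
- blue_press_pad (a point): Centre of the top face of the round blue palm pad (disc 48 mm wide, 10 thick) at the blue arm's free end; 200 mm from the level hinge axis, which is 120 mm above the table, along this frame's y. x: from pad to hinge, z: out of the pad. Pad top is 156 mm above the table with the arm up, 84 mm fully down; it tilts 0.18 rad either side of level and moves sideways under 4 mm.
- orange_press_arm (a joint): Angle in rad of the arm of the second press, identical but with an orange arm and pad (0 = fully up, 0.36 = fully down). It must not be pressed. The two presses stand side by side in either order, pads towards the robot.
- tag: Brass tag, 36 x 70 x 4 mm, lying flat and loose in the shallow steel nest on the blue press's base, under the middle of the blue arm, its ends showing on either side of the bar. Origin: centre of its underside, 28 mm above the table; its 70 mm side lies across the arm.
Not all that is in view belongs to the job. Of the things shaped like the tag, the brass one is meant.

How it is judged:
On the way:
1. the blue arm is pressed fully down (within 10 mm of its lower stop at the pad) and kept there for half a second (value of joint blue_press_arm above 0.31 rad), for 0.5 s.
At the end, for the whole second after the job is handed in: the blue arm is back up (within 0.05 rad, 10 mm at the pad) and at rest, the orange arm is up (within 0.05 rad), and the tag lies still within 12 mm of where it started (value of joint each of blue_press_arm, orange_press_arm below 0.05 rad and velocity of joint blue_press_arm between -0.1 and 0.1 rad/s and distance of tag from where it was at the start of the episode below 0.012 m and linear speed of tag below 0.03 m/s); the robot touches nothing.
It fails at once if the blue arm snaps back: it rises faster than 1.2 rad/s (0.24 m/s at the pad) anywhere below its last 12 mm of travel (velocity of joint blue_press_arm below -1.2 rad/s and value of joint blue_press_arm above 0.06 rad).
It fails at once if the orange arm is pressed (more than 0.06 rad, 12 mm at the pad) (value of joint orange_press_arm above 0.06 rad).
It also fails if it takes over 35 s, if anything falls off the work surface, if the arm or the gripper's body presses on something with over 40 N, if the wrist force passes 120 N, or if a joint passes its speed limit or range.

ROBOT

A 6-joint arm with a two-finger parallel gripper is mounted at the origin on the work surface. World frame = base frame: x ahead of the robot, y to its left, z up, the work surface at z = 0. Lengths are in m, angles in rad, forces in N, time in s.
With the tool pointing down it reaches from about 0.35 to 0.775 m from the base axis. Payload 7.3 kg.
Tool frame: the origin (TCP) lies between the finger pads; the fingertips stand 8 mm ahead of it and the grasp point (between the pads) lies 11 mm behind it (robot.nose_length is the distance from the TCP to the fingertips, in m); z points along the fingers, y is the line along which they close (so a half turn about z gives the same grasp; the last joint's range is limited). The gripper opens to 92 mm and grips with 3 to 60 N. Pads are 19 mm wide; open, the fingers measure 130 mm over their backs; the gripper's body (75 mm by 190 mm) begins 47 mm behind the grasp point.
Start: joints at [-0.146, 0.342, 1.524, -0, 1.275, -0.146], TCP at [0.525, 0, 0.235] pointing down, gripper open.
Joint ranges: [-2.53, 2.53], [-0.77, 2.02], [0.04, 2.7], [-1, 4.14], [0.28, 2.66], [-3.11, 3.11]. Speed limits (rad/s): [2.57, 2.57, 3.14, 3.14, 3.14, 3.14].

INTERFACE

Orientations are given as [roll, pitch, yaw] about the fixed x, y, z axes, in that order (R = Rz(yaw) Ry(pitch) Rx(roll)).
In Python, from cell import robot gives the robot as it stands. The module is installed in compiled form; this text tells all that it offers.
- The arm moves only by the shell command python3 -m jog 'ROWS' [FORCE]. ROWS is JSON, a list that holds one entry, the list of rows, each a list of 5 numbers: the gripper's target within -1 to 1 (fully open at 1, half-way at 0, shut at -1), then the shift along the tool's x, y, z in m, then the turn about the tool's z in rad. A call has 1 to 5 rows; each row is the pose to reach, as a shift and turn from the pose commanded when the call began, along the tool's axes at that moment; what a row does not reach only later rows make up. A row lasts 1/12 s, in which the tool goes at most 41.7 mm and 7.16 degrees, less where a joint would pass 70% of its speed; a pose out of reach is approached as far as the arm can. A call with a gripper value outside its range is refused whole. The fingers move at their own pace and stop on an object; FORCE is the grip in N (left out, the last holds). Time passes only in rows, so rows that repeat a pose let the fingers close. It gives the time, the measured TCP pose, the force, the opening and the grip force at its end, in the units of the state.
- robot.observe(): the state, without advancing time (a new reading comes with each control period).
- robot.read_camera(name): name is "scene" or "side" or "wrist"; returns the picture (384x512x3 uint8, red, green, blue); there is no depth.
- robot.camera_model(name): a dict with "camera_matrix" (3x3 intrinsics, pixels), "position" and "attitude" of the camera in the world; the wrist camera has in their place "mount" (4x4, takes a point from camera to tool coordinates, whose origin is the TCP and whose axes are the flange's). Camera axes: x right, y down, z forward; pixel columns grow to the right and rows downward; lengths in m; the calibration is good to about 2 mm. A picture is of the moment at which its call begins: read the wrist's pose just before it. camera_model takes no time and is no camera call.
- robot.hand_in(): hands the job in; it is judged then, once.
The state is a dict: "time": time; "qpos": joint angles; "qvel": joint speeds; "joint_efforts": joint torques, N m; "tool_pos": TCP position; "tool_rot": TCP orientation; "contact_force": force on the tool from outside, world axes, zero at the start; "torque": the same for the moment, N m; "opening": finger opening in m; "grip_force": force on a finger pad.
Only numpy, scipy, OpenCV 4.12 (cv2) and the standard library are available. Lean on these libraries where they do the work, as an engineer would, in place of code of your own. Each camera call takes 0.05 s, during which the arm holds its last target. There are 200 camera calls.

## Working session

There is one attempt and no reset: what is moved stays moved. The work goes in short steps, Python scripts to look and compute and a shell command to move; the robot and the scene stay as the last step left them, time stands still between calls to the robot, and variables do not carry over. Pictures are saved under pics/ and viewed, at most 10 in all, crops included, and the job is handed in when it is done.

```bash
mkdir -p pics; python3 - <<'E'
from cell import robot
import cv2,numpy as np
for n in ("scene","side"):
    cv2.imwrite(f"pics/{n}0.png",robot.read_camera(n)[:,:,::-1])
    m=robot.camera_model(n);print(n,m)
s=robot.observe();print(s["time"],s["tool_pos"],s["tool_rot"],s["contact_force"],s["opening"])
E
```

```text
scene {'camera_matrix': array([[469.98102556,   0.        , 250.82967189],
       [  0.        , 469.98102556, 189.51655994],
       [  0.        ,   0.        ,   1.        ]]), 'position': array([ 1.10199781, -0.60393563,  0.99298137]), 'attitude': array([-2.3945824 ,  0.01108875,  0.77199447])}
side {'camera_matrix': array([[425.82787823,   0.        , 255.8204118 ],
       [  0.        , 425.82787823, 194.13856834],
       [  0.        ,   0.        ,   1.        ]]), 'position': array([ 0.41402036, -0.79582557,  0.64130096]), 'attitude': array([-2.15817118, -0.0227752 , -0.1340666 ])}
0.1 [5.24657831e-01 5.82639448e-05 2.34113294e-01] [-3.14024407e+00 -1.94895335e-04  1.57076359e+00] [0.22551433 1.13607175 0.83626059] 0.09190076368988252
```

View pics/scene0.png

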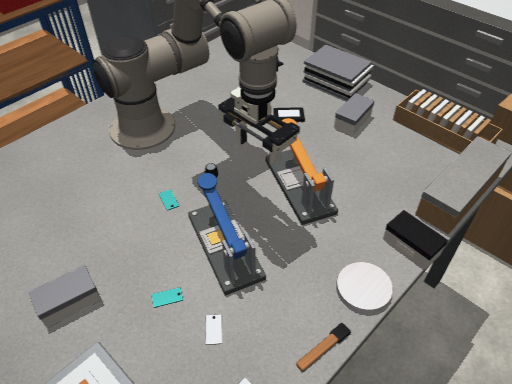

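View pics/side0.png

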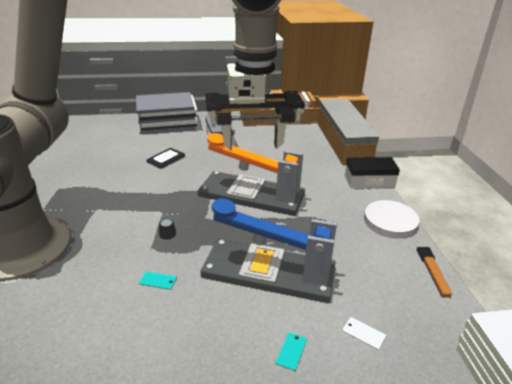

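Scene: the blue pad is at about (207,181), the orange pad is hidden by the gripper at about (290,145), and a loose black knob stands at (211,170). In the side view the blue pad is at (224,211), the orange pad at (215,143) and the knob at (167,228). The brass tag lies at (262,262), under the blue arm. The teal and white tags are decoys. I choose the blue pad and will check it in one crop.

```bash
cat > h.py <<'E'
import numpy as np
from scipy.spatial.transform import Rotation as R
from cell import robot
def ray(n,uv):
    m=robot.camera_model(n);d=np.linalg.inv(m["camera_matrix"])@[*uv,1]
    return m["position"],R.from_euler("xyz",m["attitude"]).as_matrix()@d
def onz(n,uv,z):
    p,d=ray(n,uv);return p+d*(z-p[2])/d[2]
def tri(a,b):
    A=[];y=[]
    for p,d in(a,b):
        d=d/np.linalg.norm(d);P=np.eye(3)-np.outer(d,d);A.append(P);y.append(P@p)
    return np.linalg.lstsq(np.vstack(A),np.hstack(y),rcond=None)[0]
E
python3 - <<'E'
import cv2,numpy as np
from h import *
a=cv2.imread("pics/scene0.png")[155:295,170:290];b=cv2.imread("pics/side0.png")[120:300,190:345]
a=cv2.resize(a,None,fx=3.2,fy=3.2,interpolation=3);b=cv2.resize(b,None,fx=2.6,fy=2.6,interpolation=3)
c=np.zeros((480,800,3),np.uint8);c[:a.shape[0],:a.shape[1]]=a;c[:b.shape[0],395:395+b.shape[1]]=b
cv2.imwrite("pics/crop.png",c)
print(tri(ray("scene",(207,181)),ray("side",(224,208))),onz("scene",(207,181),.156),onz("side",(224,208),.156),onz("side",(215,140),.156))
E
```

```text
[ 0.45371947 -0.10755861  0.150823  ] [ 0.45621213 -0.10925767  0.156     ] [ 0.4539336  -0.11697635  0.156     ] [0.45261757 0.18055897 0.156     ]
```

View pics/crop.png

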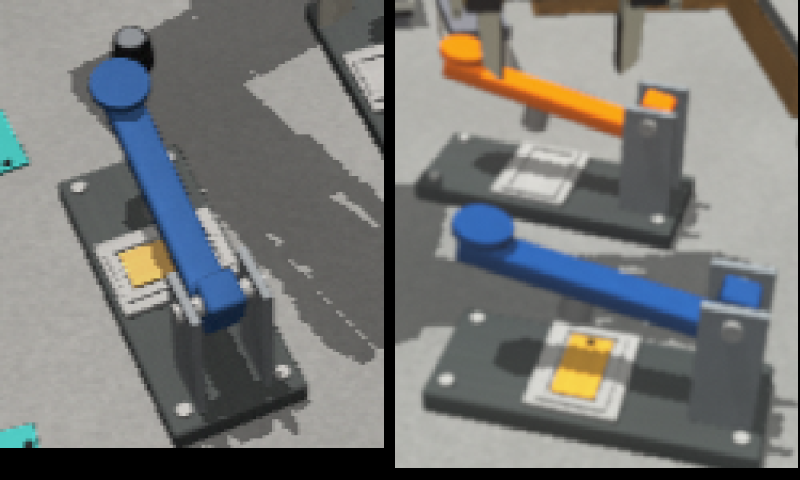

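The crop confirms it: the blue pad is the disc at scene (207.2,180.6) and side (224.2,205.8). The brass tag is in the nest under the same arm, and the orange arm's nest is empty.

```bash
python3 - <<'E'
from h import *
print(tri(ray("scene",(207.2,180.6)),ray("side",(224.2,205.8))),onz("scene",(207.2,180.6),.156),onz("side",(224.2,205.8),.156))
print("hinge",onz("scene",(239.4,245.6),.135), robot.nose_length)
E
python3 -m jog '[[[-1,-0.03,-0.02,0,0],[-1,-0.06,-0.035,0,0],[-1,-0.09,-0.05,0,0],[-1,-0.11,-0.07,0,0],[-1,-0.11,-0.07,0,0]]]' 20
```

```text
[ 0.4548576  -0.10749399  0.15478007] [ 0.45555089 -0.1079928   0.156     ] [ 0.45486094 -0.10958018  0.156     ]
hinge [ 0.64188951 -0.18169148  0.135     ] 0.008
time: 0.52
tool_pos: [0.4522, -0.1127, 0.2343]
tool_rot: [-3.139, 0.001, 1.568]
contact_force: [0.5, -0.4, 0.1]
opening: 0.0627
grip_force: 0.0
```

```bash
python3 -m jog '[[[-1,0.004,0.004,0.01,0],[-1,0.004,0.004,0.025,0],[-1,0.004,0.004,0.04,0],[-1,0.004,0.004,0.05,0],[-1,0.004,0.004,0.05,0]]]'; python3 - <<'E'
from h import *
import cv2
s=robot.observe();print(s["tool_pos"],s["opening"],s["time"])
a=cv2.resize(robot.read_camera("scene")[120:270,140:290],None,fx=2.6,fy=2.6);b=cv2.resize(robot.read_camera("side")[120:270,150:300],None,fx=2.6,fy=2.6)
cv2.imwrite("pics/above.png",cv2.hconcat([a,b])[:,:,::-1])
E
```

```text
time: 0.93
tool_pos: [0.4584, -0.1043, 0.1819]
tool_rot: [-3.137, -0.002, 1.572]
contact_force: [-1.3, -0.1, -0.6]
opening: 0.0299
grip_force: 0.0
[ 0.45842604 -0.10426894  0.18194519] 0.029857463156199932 0.9333
```

View pics/above.png

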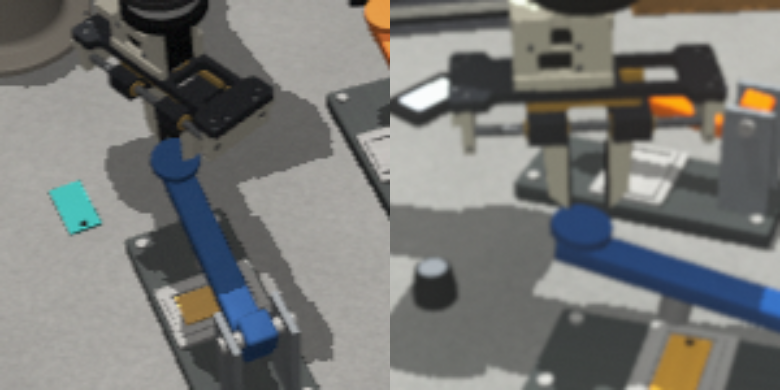

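```bash
python3 - <<'E'
from h import *
import cv2
for n in("scene","side"):
    m=robot.camera_model(n);M=R.from_euler("xyz",m["attitude"]).as_matrix()
    for P in([.4584,-.1043,.174],[.4552,-.108,.156]):
        c=M.T@(np.array(P)-m["position"]);u=m["camera_matrix"]@c;print(n,P,(u/u[2])[:2])
E
```

```text
scene [0.4584, -0.1043, 0.174] [208.51980177 175.29154297]
scene [0.4552, -0.108, 0.156] [207.10256354 180.53100029]
side [0.4584, -0.1043, 0.174] [225.6431976  196.63351046]
side [0.4552, -0.108, 0.156] [224.31376896 205.33000407]
```

The fingertips project where they appear in both views, so the pad fix holds. Next I close the fingers and touch the pad.

```bash
python3 -m jog '[[[-1,-0.004,-0.003,0,0],[-1,-0.004,-0.003,0,0],[-1,-0.004,-0.003,0.004,0],[-1,-0.004,-0.003,0.012,0],[-1,-0.004,-0.003,0.020,0]]]'; python3 -m jog '[[[-1,0,0,0.008,0],[-1,0,0,0.016,0],[-1,0,0,0.024,0],[-1,0,0,0.032,0],[-1,0,0,0.032,0]]]'
```

```text
time: 1.45
tool_pos: [0.4562, -0.1101, 0.1644]
tool_rot: [3.14, 0.0, 1.571]
contact_force: [0.6, -0.0, 4.7]
opening: 0.0005
grip_force: 2.3
time: 1.87
tool_pos: [0.4549, -0.1095, 0.1312]
tool_rot: [-3.139, -0.001, 1.571]
contact_force: [-5.2, 2.4, 8.0]
opening: 0.0002
grip_force: 4.0
```

```bash
python3 -m jog '[[[-1,0,0,0.008,0],[-1,0,0,0.016,0],[-1,0,0,0.024,0],[-1,0,0,0.030,0],[-1,0,0,0.034,0]]]'; python3 -m jog '[[[-1,0,0,0.002,0],[-1,0,0,0.003,0],[-1,0,0,0.003,0],[-1,0,0,0.003,0],[-1,0,0,0.003,0]]]'
```

```text
time: 2.28
tool_pos: [0.4574, -0.1104, 0.099]
tool_rot: [3.138, 0.001, 1.571]
contact_force: [1.5, 0.3, 12.0]
opening: 0.0003
grip_force: 5.7
time: 2.7
tool_pos: [0.4577, -0.1106, 0.0967]
tool_rot: [3.137, 0.002, 1.571]
contact_force: [0.9, 0.4, 11.0]
opening: -0.0001
grip_force: 5.7
```

```bash
python3 -m jog '[[[-1,0,0,0.002,0],[-1,0,0,0.004,0],[-1,0,0,0.005,0],[-1,0,0,0.005,0],[-1,0,0,0.005,0]]]'
```

```text
time: 3.12
tool_pos: [0.4583, -0.1108, 0.0932]
tool_rot: [3.135, 0.003, 1.571]
contact_force: [-1.8, 1.5, 25.0]
opening: 0.0004
grip_force: 12.9
```

The force has risen to 25 N, so the arm is on its stop. I hold for about a second and check by picture.

```bash
python3 -m jog '[[[-1,0,0,0,0],[-1,0,0,0,0],[-1,0,0,0,0],[-1,0,0,0,0],[-1,0,0,0,0]]]';python3 -m jog '[[[-1,0,0,0,0],[-1,0,0,0,0],[-1,0,0,0,0],[-1,0,0,0,0],[-1,0,0,0,0]]]'; python3 - <<'E'
from h import *
import cv2
a=cv2.resize(robot.read_camera("side")[120:300,150:350],None,fx=3,fy=3)
cv2.imwrite("pics/down.png",a[:,:,::-1])
E
```

```text
time: 3.53
tool_pos: [0.4583, -0.1108, 0.0932]
tool_rot: [3.135, 0.003, 1.571]
contact_force: [-3.1, 1.3, 25.3]
opening: 0.0002
grip_force: 12.8
time: 3.95
tool_pos: [0.4583, -0.1108, 0.0932]
tool_rot: [3.135, 0.003, 1.571]
contact_force: [-2.4, 0.8, 26.2]
opening: 0.0005
grip_force: 12.8
```

View pics/down.png

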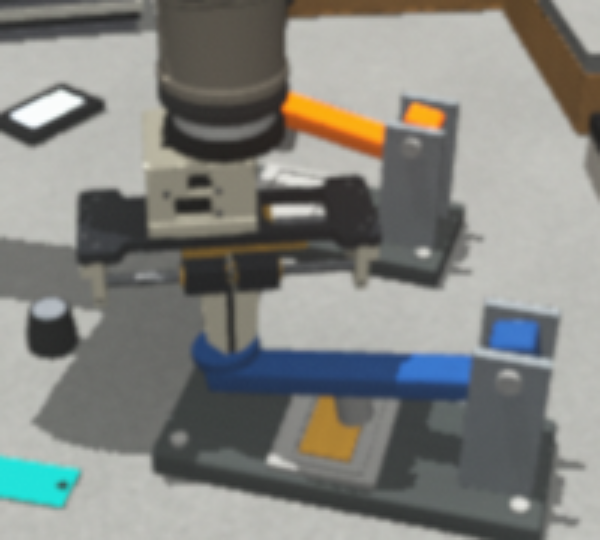

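The picture shows the arm fully down, with its stamp (355,405) on the brass tag (330,430). The fingers are centred on the pad at (230,345). Now I rise slowly.

```bash
for i in 1; do :; done
python3 -m jog '[[[-1,0,0,-0.002,0],[-1,0,0,-0.004,0],[-1,0,0,-0.006,0],[-1,0,0,-0.008,0],[-1,0,0,-0.011,0]]]'
python3 -m jog '[[[-1,0,0,-0.0025,0],[-1,0,0,-0.005,0],[-1,0,0,-0.0075,0],[-1,0,0,-0.010,0],[-1,0,0,-0.0125,0]]]'
python3 -m jog '[[[-1,0,0,-0.0025,0],[-1,0,0,-0.005,0],[-1,0,0,-0.0075,0],[-1,0,0,-0.010,0],[-1,0,0,-0.0125,0]]]'
```

```text
time: 4.42
tool_pos: [0.457, -0.1103, 0.1025]
tool_rot: [3.139, 0.001, 1.571]
contact_force: [-0.8, 0.3, 12.4]
opening: 0.0008
grip_force: 5.4
time: 4.83
tool_pos: [0.4559, -0.1099, 0.1146]
tool_rot: [3.141, -0.0, 1.571]
contact_force: [-2.5, 1.2, 8.8]
opening: 0.0004
grip_force: 4.9
time: 5.25
tool_pos: [0.4555, -0.1097, 0.1268]
tool_rot: [-3.141, -0.001, 1.571]
contact_force: [-3.5, 1.4, 8.6]
opening: 0.0005
grip_force: 4.3
```

```bash
python3 -m jog '[[[-1,0,0,-0.0025,0],[-1,0,0,-0.005,0],[-1,0,0,-0.0075,0],[-1,0,0,-0.010,0],[-1,0,0,-0.0125,0]]]'
python3 -m jog '[[[-1,0,0,-0.0025,0],[-1,0,0,-0.005,0],[-1,0,0,-0.0075,0],[-1,0,0,-0.010,0],[-1,0,0,-0.0125,0]]]'
python3 -m jog '[[[-1,0,0,-0.0025,0],[-1,0,0,-0.005,0],[-1,0,0,-0.0075,0],[-1,0,0,-0.010,0],[-1,0,0,-0.0125,0]]]'
python3 -m jog '[[[-1,0,0,-0.0025,0],[-1,0,0,-0.005,0],[-1,0,0,-0.0075,0],[-1,0,0,-0.010,0],[-1,0,0,-0.0125,0]]]'
```

```text
time: 5.67
tool_pos: [0.4557, -0.1098, 0.1393]
tool_rot: [-3.141, -0.0, 1.571]
contact_force: [-1.5, 0.8, 6.5]
opening: 0.0002
grip_force: 3.7
time: 6.08
tool_pos: [0.4567, -0.1102, 0.1521]
tool_rot: [3.14, 0.001, 1.571]
contact_force: [0.9, 0.5, 5.3]
opening: 0.0008
grip_force: 3.2
time: 6.5
tool_pos: [0.4574, -0.1106, 0.1647]
tool_rot: [3.138, 0.001, 1.571]
contact_force: [-0.5, -0.5, 0.8]
opening: 0.0006
grip_force: 0.0
time: 6.92
tool_pos: [0.4557, -0.1098, 0.1766]
tool_rot: [-3.141, -0.0, 1.571]
contact_force: [0.3, -0.5, -0.2]
opening: 0.0004
grip_force: 0.0
```

```bash
python3 -m jog '[[[-1,0,0,-0.02,0],[-1,0,0,-0.04,0],[-1,0,0,-0.06,0],[-1,0,0,-0.06,0],[-1,0,0,-0.06,0]]]'
python3 -m jog '[[[-1,0,0,0,0],[-1,0,0,0,0],[-1,0,0,0,0],[-1,0,0,0,0],[-1,0,0,0,0]]]'
python3 - <<'E'
from h import *
import cv2
a=cv2.resize(robot.read_camera("side")[120:300,150:350],None,fx=3,fy=3)
cv2.imwrite("pics/up.png",a[:,:,::-1])
E
```

```text
time: 7.33
tool_pos: [0.4563, -0.1101, 0.2374]
tool_rot: [3.14, 0.001, 1.571]
contact_force: [-0.7, -0.3, -0.0]
opening: 0.0005
grip_force: 0.0
time: 7.75
tool_pos: [0.4558, -0.1099, 0.2362]
tool_rot: [-3.141, -0.0, 1.571]
contact_force: [0.2, 0.2, 0.0]
opening: 0.0008
grip_force: 0.0
```

View pics/up.png

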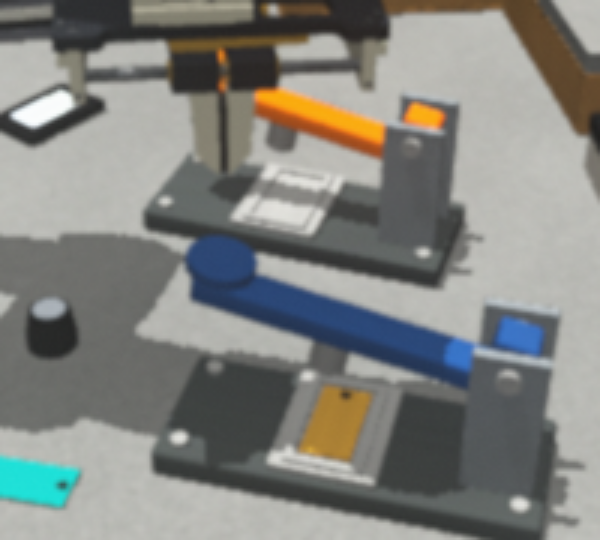

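The blue pad is back at the top (222,260), the tag is still in its nest (337,423), the orange arm is up, and the hand is clear of everything.

```bash
python3 -c "
from cell import robot
print(robot.hand_in())"
```

```text
the job is handed in; nothing more can be done
None
```

The job is handed in (it returned no verdict): the blue press was held fully down for about a second and eased back up over about 2.5 s, the tag still lies in its nest, and the orange press was not touched.

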